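# Tip the slate feeding tile out of its flush holder

## Robot

A 6-joint arm with a two-finger parallel gripper is mounted at the origin on the work surface. World frame = base frame: x ahead of the robot, y to its left, z up, the work surface at z = 0. Lengths are in m, angles in rad, forces in N, time in s.
With the tool pointing down it reaches from about 0.275 to 0.85 m from the base axis. Payload 19 kg.
Tool frame: the origin (TCP) lies midway between the tips of the shut fingers; the grasp point (between the pads) lies 19 mm behind it; z points along the fingers, y is the direction in which the jaws open and shut (so a half turn about z gives the same grasp; the last joint's range is limited). The gripper opens to 85 mm and grips with 20 to 120 N. Pads are 22 mm wide; open, the fingers measure 114 mm over their backs; the gripper's body (76 mm by 85 mm) begins 54 mm behind the grasp point. The pads swing forward as they close: fully open they stand 13 mm farther back than shut.
Start: joints at [1.203, 0.15, 1.437, -0, 1.554, -0.134], TCP at [0.133, 0.559, 0.231] pointing down, gripper open.
Joint ranges: [-2.8, 2.8], [-0.68, 2.1], [0.12, 2.68], [-1.39, 4.53], [0.16, 2.79], [-2.81, 2.81]. Speed limits (rad/s): [1.89, 1.89, 2.22, 3.01, 3.01, 3.01].

## Interface

Orientations are given as a unit quaternion [x, y, z, w].
In Python, from station import observe, viewer, workorder gives the robot as it stands.
- The arm moves only by the shell command python3 -m pendant 'ROWS'. ROWS is JSON, a list of rows, each a list of 7 numbers: the opening, from 0 (shut) to 1 (fully open), then the shift along the tool's x, y, z scaled (see below), then the turn, a rotation vector about the tool's x, y, z scaled (see below). A call has exactly 8 rows; each row is the pose to reach, as a shift and turn from the pose commanded when the call began, along the tool's axes at that moment, turning the shorter way round; what a row does not reach only later rows make up. The controller multiplies each number of a shift by 0.1 m and each number of a turn by pi rad. A row lasts 1/10 s, in which the tool goes at most 50 mm and 8.59 degrees, less where a joint would pass 70% of its speed; a pose out of reach is approached as far as the arm can. A call with a number of a shift or a turn outside -1 to 1 is refused whole. A call with a gripper value outside its range is refused whole. The fingers move at their own pace and stop on an object; the grip force is fixed at half the most. Time passes only in rows, so rows that repeat a pose let the fingers close, or fill a call up. It gives the time, the measured TCP pose, the force and the opening at its end, in the units of the state.
- observe(): the state, without advancing time (a new reading comes with each control period).
- viewer.grab_frame(name): name is "scene" or "top" or "wrist"; returns a dict with "pixels" (400x640x3 uint8, blue, green, red), "fov_y" (degrees; the focal length in pixels is half the picture's height over the tangent of half this angle, whatever the lens; pixels are square), "cx", "cy" (the principal point, pixels), "D" ([k1, k2, p1, p2, k3] as OpenCV has them; the pictures are not rectified), "xyz" and "rotation" of the camera in the world. Camera axes: x right, y down, z forward; pixel columns grow to the right and rows downward; lengths in m; the calibration is good to about 2 mm. A picture is of the moment at which its call begins. There is no depth.
- workorder.job_done(): hands the job in, once; it reports no verdict.
The state is a dict: "time_s": time; "joints": joint angles; "joint_velocities": joint speeds; "joint_efforts": joint torques, N m; "position": TCP position; "eef_rot": TCP orientation; "contact_force": force on the tool from outside, world axes, zero at the start; "wrist_torque": the same for the moment, N m; "width": opening from 0.0 (shut) to 1.0 (fully open).
Only numpy, scipy, OpenCV 4.12 (cv2) and the standard library are available. Lean on these libraries where they do the work, as an engineer would, in place of code of your own. Each camera call takes 0.05 s, during which the arm holds its last target.

## Task

Take the dark slate feeding tile out of its holder and lay it flat in the middle of the cork mat, then let go of it. It lies flush, so press its yellow-marked end down until the other end tips up, and pick the tile up by that raised end. Leave the white ceramic tile lying flush in its own holder.

Things in the scene. Friction and masses are not known exactly. Their poses are not given: they have to be found in the camera images.
- slate_mid (a point): centre of the dark slate tile, a loose slab 100 x 44 x 10 mm, about 120 g, lying flush in its holder. x axis: along its length, away from the yellow-marked end, towards the end that tips up; y: across; z: up. Press 30 to 40 mm from the centre towards -x. Once tipped, grip across the 44 mm width 38 mm from the centre towards +x: its underside is there about 8 mm above the holder's rim.
- holder_top (a point): top centre of the slate's fixed blue-grey holder, 128 x 72 mm, 40 mm high, axes as the tile's. 2 mm gap round the tile, but open at -x, where two yellow bars mark the rim (yellow sill there 14 mm high). The tile rests on a stiff rocker, axle 4 mm to -x, 35 mm above the shelf: tips under 1 to 3 N, stays as left, stops at 26 degrees; tile top 25 mm to -x is then 10 mm down, +x end 23 mm up.
- white_mid (a point): centre of the white ceramic tile, of the same size and in the same kind of holder with the same yellow marks, axes likewise. To be left flush. Also about, 0.4 m or more to the left and right of the robot's midline: a 130 mm tall amber bottle and a 90 mm grey rock; a clear tool caddy (tools 200 mm high) on the shelf edge, over 0.77 m ahead.
- mat_mid (a point): centre of the top face of the brown cork mat, 150 x 150 mm, 4 mm thick, fixed to the shelf; z up. The slate tile may point in any direction on it.
Mind the look-alikes: they are no part of the job. Of the things that look like the part that bears slate_mid, the smallest one is meant.

How it is judged:
On the way:
1. the slate tile is tipped up in its holder, its far end raised (tilt over 0.26 rad, 15 degrees, centre still within 25 mm of its start) (angle between slate_mid's own z axis and vertical above 0.26 rad and distance of slate_mid from where it was at the start of the episode below 0.025 m), for 0.1 s.
At the end, for the whole second after the job is handed in: The slate tile lies flat on the cork mat, at rest and released, its centre within 25 mm of the mat's centre; the white tile lies flush in its holder (within 10 mm and 7 degrees of how it lay) (horizontal distance between slate_mid and mat_mid below 0.025 m and z of slate_mid in the frame of mat_mid below 0.009 m and angle between slate_mid's own z axis and vertical below 0.1 rad and angle between white_mid's own z axis and vertical below 0.12 rad and distance of white_mid from where it was at the start of the episode below 0.01 m and linear speed of slate below 0.02 m/s); the robot touches nothing.
It fails at once if the white tile is tipped (over 0.2 rad) or moved by more than 15 mm (angle between white_mid's own z axis and vertical above 0.2 rad or distance of white_mid from where it was at the start of the episode above 0.015 m).
It also fails if it takes over 45 s, if anything falls off the work surface, if the arm or the gripper's body presses on something with over 40 N, if the wrist force passes 120 N, or if a joint passes its speed limit or range.

## Working session

There is one attempt and no reset: what is moved stays moved. The work goes in short steps, Python scripts to look and compute and a shell command to move; the robot and the scene stay as the last step left them, time stands still between calls to the robot, and variables do not carry over. Pictures are saved under pics/ and viewed, and the job is handed in when it is done.

```bash
mkdir -p pics; ls
python3 - <<'E'
from station import observe, viewer
import cv2
s=observe();print(s)
for n in("scene","top","wrist"):
    f=viewer.grab_frame(n);cv2.imwrite(f"pics/{n}0.png",f["pixels"]);print(n,{k:v for k,v in f.items() if k!="pixels"})
E
```

```text
pics
{'time_s': 0.0, 'joints': array([ 1.20298896e+00,  1.50974961e-01,  1.43800930e+00,  3.29198199e-06,
        1.55376541e+00, -1.33987151e-01]), 'joint_velocities': array([-0.00052756,  0.0006669 ,  0.00083827, -0.00106863,  0.00095915,
       -0.00055857]), 'joint_efforts': array([ 4.78505717e-04, -7.13059258e+01, -5.70878112e+01, -1.14223581e-04,
        8.77904211e-03, -5.44608736e-05]), 'position': array([0.13315287, 0.55913516, 0.23069255]), 'eef_rot': array([ 1.16643977e-01,  9.93173624e-01, -5.59989979e-04, -1.45223184e-04]), 'contact_force': array([ 0.55115669, -0.7130567 ,  0.92578396]), 'wrist_torque': array([ 0.01896467, -0.0305456 , -0.03602365]), 'width': 0.9985422012583479}
scene {'fov_y': 55.96756037538598, 'cx': 319.46947062896504, 'cy': 196.33347313671936, 'D': array([-0.07247606,  0.        ,  0.        ,  0.        ,  0.        ]), 'xyz': array([1.0094229 , 0.20482301, 0.62413861]), 'rotation': array([ 0.48782154,  0.7950105 , -0.30362751, -0.19441913])}
top {'fov_y': 47.99706877248688, 'cx': 315.06866994274884, 'cy': 195.85546571484744, 'D': array([-0.06601891,  0.        ,  0.        ,  0.        ,  0.        ]), 'xyz': array([0.42715502, 0.01897453, 1.0305523 ]), 'rotation': array([-0.70384724,  0.70821028, -0.04727856,  0.0283196 ])}
wrist {'fov_y': 58.74700967667875, 'cx': 323.12466906246726, 'cy': 206.12575795735174, 'D': array([-0.00578222,  0.        ,  0.        ,  0.        ,  0.        ]), 'xyz': array([0.05283273, 0.57878879, 0.37346895]), 'rotation': array([0.77377329, 0.61207511, 0.10061624, 0.12851201])}
```

View pics/scene0.png

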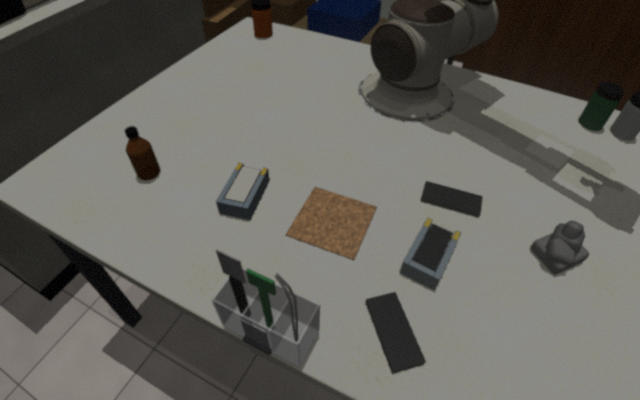

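View pics/top0.png

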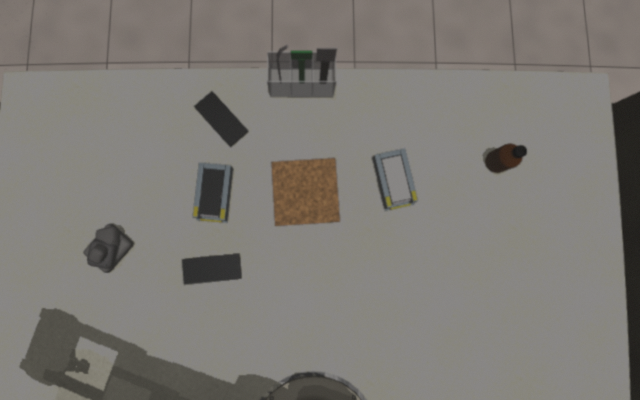

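View pics/wrist0.png

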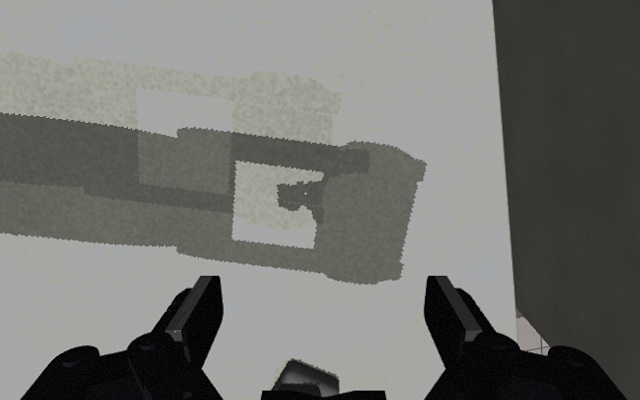

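Top view: the slate in its blue-grey holder is at about (212,192), with its yellow end towards the bottom of the picture. The white tile is at (396,180) and the mat at (305,192). The loose dark slabs at (221,119) and (212,269) are the look-alikes.

```bash
cat > h.py <<'E'
import numpy as np,cv2
from scipy.spatial.transform import Rotation as R
def K(f):
    F=200/np.tan(np.radians(f["fov_y"])/2); return np.array([[F,0,f["cx"]],[0,F,f["cy"]],[0,0,1]])
def cast(f,uv,z):
    uv=np.asarray(uv,float).reshape(-1,1,2)
    p=cv2.undistortPoints(uv,K(f),f["D"]).reshape(-1,2)
    d=R.from_quat(f["rotation"]).apply(np.c_[p,np.ones(len(p))])
    o=np.asarray(f["xyz"]); return o+d*((z-o[2])/d[:,2])[:,None]
def proj(f,P):
    r=R.from_quat(f["rotation"]).inv(); rv=r.as_rotvec(); t=-r.apply(f["xyz"])
    return cv2.projectPoints(np.asarray(P,float).reshape(-1,1,3),rv,t,K(f),f["D"])[0].reshape(-1,2)
def biggest(m,roi=None):
    if roi:
        k=np.zeros_like(m);x0,y0,x1,y1=roi;k[y0:y1,x0:x1]=1;m=m*k
    c,_=cv2.findContours(m.astype(np.uint8),cv2.RETR_EXTERNAL,cv2.CHAIN_APPROX_NONE)
    return max(c,key=cv2.contourArea)
def rect(f,c,z):
    P=cast(f,c,z)[:,:2].astype(np.float32)
    r=cv2.minAreaRect(P*1000); b=cv2.boxPoints(r)
    if np.linalg.norm(b[1]-b[0])<np.linalg.norm(b[2]-b[1]): v=b[2]-b[1]
    else: v=b[1]-b[0]
    return np.array(r[0]),np.array(r[1]),np.degrees(np.arctan2(v[1],v[0]))
E
python3 - <<'E'
from h import *
from station import viewer
for n,rs,rh,rm in(("top",(195,165,230,218),(185,155,240,228),(262,150,348,232)),("scene",(408,218,455,265),(395,212,466,290),(280,180,385,262))):
    f=viewer.grab_frame(n);im=f["pixels"];hsv=cv2.cvtColor(im,cv2.COLOR_BGR2HSV)
    g=im.max(2)
    s=biggest(g<60,rs);print(n,"slate",rect(f,s,.042))
    h=biggest((hsv[...,1]>50)|(g<60),rh);print("holder+",rect(f,h,.02))
    y=((hsv[...,0]>18)&(hsv[...,0]<35)&(hsv[...,1]>110)&(g>70))
    k=np.zeros_like(y);k[rh[1]:rh[3],rh[0]:rh[2]]=1
    c,_=cv2.findContours((y&k).astype(np.uint8),cv2.RETR_EXTERNAL,cv2.CHAIN_APPROX_NONE)
    for q in c:
        if len(q)>4: print("yellow",q.reshape(-1,2).mean(0),cast(f,q.reshape(-1,2).mean(0),.04))
    m=biggest((hsv[...,1]>70)&(hsv[...,0]<25),rm);print("mat",rect(f,m,.004),cv2.contourArea(m))
    x0,y0,x1,y1=(170,140,360,300) if n=="top" else (280,170,480,310)
    cv2.imwrite(f"pics/z_{n}.png",cv2.resize(im[y0:y1,x0:x1],None,fx=4,fy=4,interpolation=2)[:600,:800])
E
```

```text
top slate (array([543.04870605, 221.82392883]), array([ 45.14022064, 101.97531128]), np.float32(-5.5254736))
holder+ (array([542.57086182, 224.09040833]), array([ 77.04275513, 110.15024567]), np.float32(-5.9728456))
yellow [210. 220.] [[0.4811253  0.22365041 0.04      ]]
yellow [202.5 219. ] [[0.48340088 0.24022207 0.04      ]]
yellow [222.3  213.05] [[0.49632258 0.19676107 0.04      ]]
yellow [195.4 211. ] [[0.50112319 0.2562301  0.04      ]]
mat (array([548.24945068,  13.80674744]), array([147.8611145 , 147.74377441]), np.float32(3.297925)) 3957.5
scene slate (array([548.12420654, 221.35534668]), array([45.74748993, 98.94702148]), np.float32(-5.4931073))
holder+ (array([525.03668213, 222.30844116]), array([ 73.17079926, 114.45410156]), np.float32(-5.520719))
yellow [455.88888889 235.5       ] [[0.50177199 0.25554142 0.04      ]]
yellow [427.41176471 222.23529412] [[0.49513716 0.19614803 0.04      ]]
mat (array([550.03326416,  13.25015259]), array([148.30171204, 148.25041199]), np.float32(3.731216)) 3746.5
```

View pics/z_scene.png

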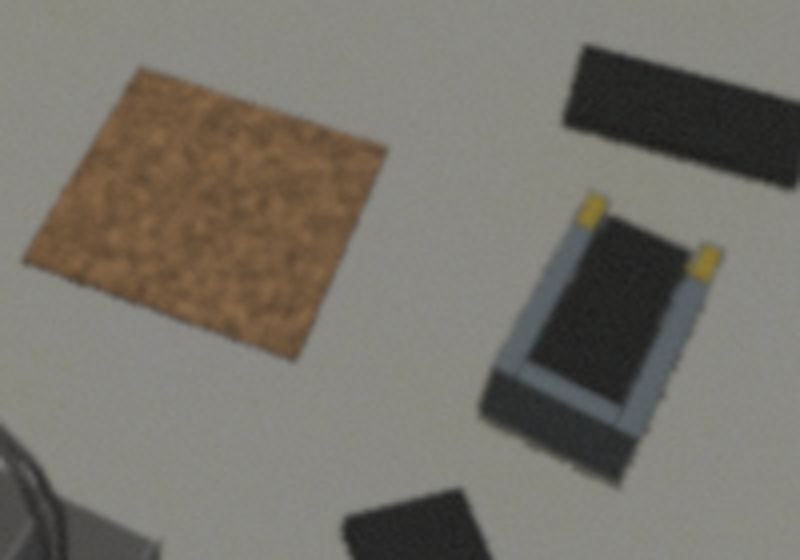

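View pics/z_top.png

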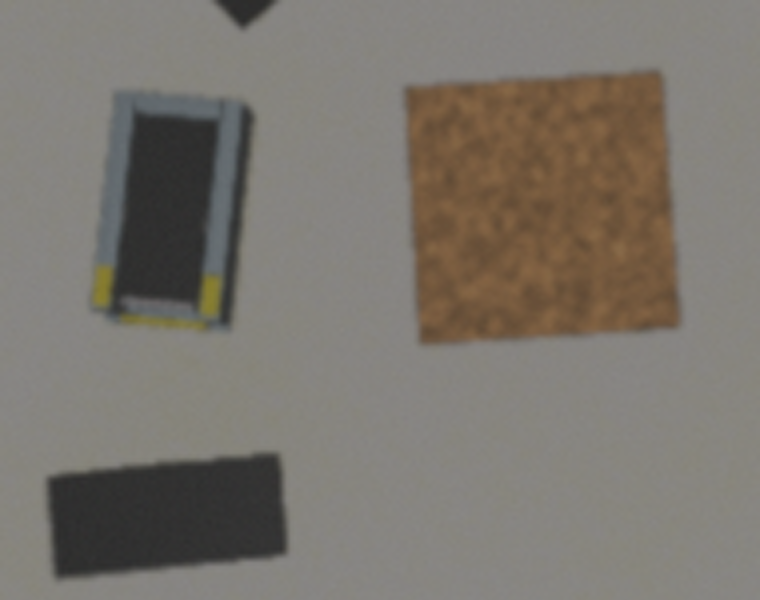

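```bash
cat > d.py <<'E'
import sys,json
from h import *
from station import observe
YAW=-5.5
def target(pitch,yaw=YAW):
    c,s=np.cos(np.radians(yaw)),np.sin(np.radians(yaw))
    M=np.array([[-c,-s,0],[-s,c,0],[0,0,-1]]).T  # columns tool x=-tilex, y=tiley, z=-up
    M=np.array([[-c,-s,0.],[-s,c,0.],[0,0,-1.]]); 
    base=R.from_matrix(np.c_[[-c,-s,0],[-s,c,0],[0,0,-1]])
    # tip: tile +x end up by pitch => rotate about world tile-y by -pitch
    return R.from_rotvec(-np.radians(pitch)*np.array([-s,c,0]))*base
def delta(p,pitch,yaw=YAW):
    s=observe(); r=R.from_quat(s["eef_rot"])
    d=r.inv().apply(np.array(p)-s["position"])
    t=(r.inv()*target(pitch,yaw)).as_rotvec()
    print("t",round(s["time_s"],2),"pos",s["position"].round(4),"F",s["contact_force"].round(1),"w",round(s["width"],3),"j",s["joints"].round(2))
    print("shift/0.1",(d/0.1).round(3),"turn/pi",(t/np.pi).round(4))
if __name__=="__main__":
    a=[float(x) for x in sys.argv[1:]]
    delta(a[:3],a[3] if len(a)>3 else 0,a[4] if len(a)>4 else YAW)
E
python3 d.py .510 .225 .10
```

```text
t 0.25 pos [0.1332 0.5592 0.231 ] F [-1.  -0.1 -0.2] w 1.003 j [ 1.2   0.15  1.44  0.    1.55 -0.13]
shift/0.1 [-4.44  -2.378  1.311] turn/pi [-0.0002 -0.0001 -0.0439]
```

```bash
python3 -m pendant '[[0,-0.1,-0.05,0,0,0,-0.01],[0,-0.25,-0.12,0,0,0,-0.02],[0,-0.4,-0.2,0,0,0,-0.03],[0,-0.55,-0.3,0,0,0,-0.044],[0,-0.7,-0.4,0,0,0,-0.044],[0,-0.85,-0.45,0,0,0,-0.044],[0,-1,-0.5,0,0,0,-0.044],[0,-1,-0.5,0,0,0,-0.044]]'; python3 d.py .510 .225 .10
```

```text
time_s: 1.05
position: [0.2205, 0.4868, 0.2312]
eef_rot: [0.049, 0.999, -0.0, 0.0]
contact_force: [-0.6, 0.4, -0.1]
width: -0.001
t 1.05 pos [0.2205 0.4868 0.2312] F [-0.6  0.4 -0.1] w -0.001 j [ 1.    0.07  1.53 -0.    1.54 -0.47]
shift/0.1 [-3.136 -2.325  1.314] turn/pi [-0.0001  0.0001 -0.0004]
```

```bash
python3 -m pendant '[[0,-0.15,-0.12,0,0,0,0],[0,-0.3,-0.24,0,0,0,0],[0,-0.45,-0.36,0,0,0,0],[0,-0.6,-0.48,0,0,0,0],[0,-0.8,-0.6,0,0,0,0],[0,-1,-0.75,0,0,0,0],[0,-1,-0.75,0,0,0,0],[0,-1,-0.75,0,0,0,0]]'; python3 -m pendant '[[0,-0.15,-0.12,0,0,0,0],[0,-0.3,-0.24,0,0,0,0],[0,-0.45,-0.36,0,0,0,0],[0,-0.6,-0.48,0,0,0,0],[0,-0.8,-0.6,0,0,0,0],[0,-1,-0.75,0,0,0,0],[0,-1,-0.75,0,0,0,0],[0,-1,-0.75,0,0,0,0]]'; python3 d.py .510 .225 .10
```

```text
time_s: 1.85
position: [0.3114, 0.4035, 0.2312]
eef_rot: [0.048, 0.999, 0.0, -0.0]
contact_force: [-0.3, -0.3, 0.4]
width: 0.001
time_s: 2.65
position: [0.4034, 0.3196, 0.2312]
eef_rot: [0.048, 0.999, 0.0, -0.0]
contact_force: [-0.1, 0.6, -1.6]
width: -0.004
t 2.65 pos [0.4034 0.3196 0.2312] F [-0.1  0.6 -1.6] w -0.004 j [ 0.52  0.02  1.57  0.    1.54 -0.95]
shift/0.1 [-1.153 -0.84   1.311] turn/pi [ 0.     -0.0002  0.    ]
```

```bash
python3 -m pendant '[[0,-0.2,-0.15,0.2,0,0,0],[0,-0.4,-0.3,0.4,0,0,0],[0,-0.6,-0.45,0.6,0,0,0],[0,-0.8,-0.6,0.8,0,0,0],[0,-1,-0.75,0.9,0,0,0],[0,-1,-0.75,0.9,0,0,0],[0,-1,-0.75,0.9,0,0,0],[0,-1,-0.75,0.9,0,0,0]]'; python3 d.py .510 .225 .10
python3 - <<'E'
from h import *
from station import viewer
f=viewer.grab_frame("wrist");cv2.imwrite("pics/w1.png",f["pixels"])
E
```

```text
time_s: 3.45
position: [0.4955, 0.2361, 0.1419]
eef_rot: [0.047, 0.999, 0.0, 0.0]
contact_force: [-0.0, 0.6, 0.3]
width: 0.004
t 3.45 pos [0.4955 0.2361 0.1419] F [-0.   0.6  0.3] w 0.004 j [ 0.3   0.14  1.63  0.    1.37 -1.17]
shift/0.1 [-0.155 -0.097  0.419] turn/pi [0.0002 0.0002 0.0005]
```

View pics/w1.png

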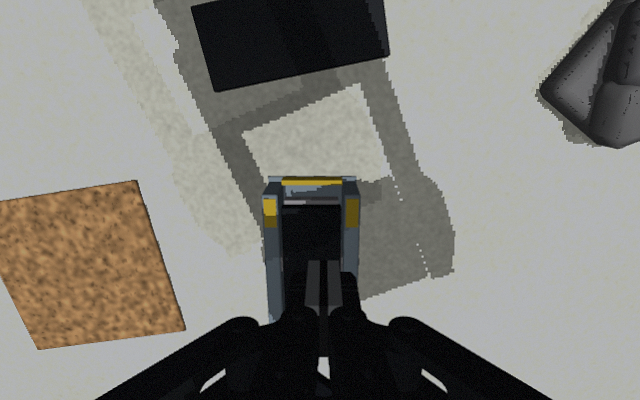

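The wrist view shows the yellow sill at (312,183), the slate's near edge at about row 206 between columns 283 and 341, and yellow bars at columns 270 and 351. I'll refine the position from these.

Run:
```python
from h import *
from station import viewer
f=viewer.grab_frame("wrist");im=f["pixels"]
cv2.imwrite("pics/w2.png",cv2.resize(im[160:330,220:400],None,fx=3.5,fy=3.5,interpolation=2))
e=np.array([np.cos(np.radians(-5.5)),np.sin(np.radians(-5.5))]);n=np.array([-e[1],e[0]])
c=np.array([.545,.2215])
for P in([c-e*.05+n*.022,c-e*.05-n*.022,c+n*.022,c-n*.022,c+n*.036-e*.064,c-n*.036-e*.064]): print(P.round(4),proj(f,[[*P,.04]]))
```

```text
[0.4973 0.2482] [[339.56239154 206.12979483]]
[0.4931 0.2044] [[279.06332925 205.95833489]]
[0.5471 0.2434] [[338.40297175 267.36057852]]
[0.5429 0.1996] [[281.46968847 267.20307517]]
[0.4847 0.2635] [[359.50009751 187.64467964]]
[0.4778 0.1918] [[258.74872311 187.35725401]]
```

View pics/w2.png

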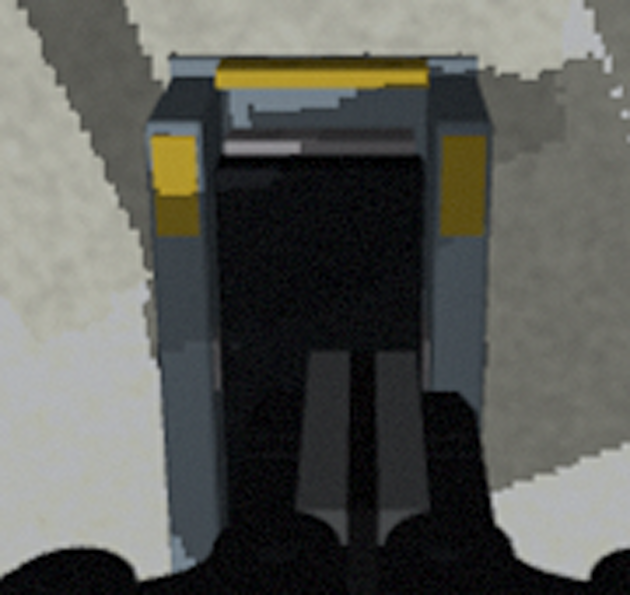

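```bash
python3 d.py .509 .226 .050; python3 -m pendant '[[0,-0.1,-0.08,0.2,0,0,0],[0,-0.145,-0.085,0.5,0,0,0],[0,-0.145,-0.085,0.8,0,0,0],[0,-0.145,-0.085,0.92,0,0,0],[0,-0.145,-0.085,0.92,0,0,0],[0,-0.145,-0.085,0.92,0,0,0],[0,-0.145,-0.085,0.92,0,0,0],[0,-0.145,-0.085,0.92,0,0,0]]'; python3 d.py .509 .226 .03
```

```text
t 3.55 pos [0.4956 0.2359 0.1419] F [ 0.5  0.3 -0.1] w -0.001 j [ 0.3   0.14  1.63  0.    1.37 -1.17]
shift/0.1 [-0.142 -0.086  0.919] turn/pi [0.0001 0.0002 0.0005]
time_s: 4.35
position: [0.5103, 0.2253, 0.0506]
eef_rot: [0.048, 0.999, 0.0, 0.001]
contact_force: [-0.3, -0.5, 0.1]
width: 0.001
t 4.35 pos [0.5103 0.2253 0.0506] F [-0.3 -0.5  0.1] w 0.001 j [ 0.28  0.24  1.71 -0.    1.19 -1.2 ]
shift/0.1 [0.014 0.006 0.206] turn/pi [0.0002 0.0006 0.0002]
```

```bash
python3 -m pendant '[[0,0.014,0.006,0.03,0,0,0],[0,0.014,0.006,0.06,0,0,0],[0,0.014,0.006,0.08,0,0,0],[0,0.014,0.006,0.1,0,0,0],[0,0.014,0.006,0.12,0,0,0],[0,0.014,0.006,0.14,0,0,0],[0,0.014,0.006,0.16,0,0,0],[0,0.014,0.006,0.16,0,0,0]]'; python3 d.py .509 .226 .03
```

```text
time_s: 5.15
position: [0.5083, 0.2257, 0.033]
eef_rot: [0.048, 0.999, -0.0, -0.0]
contact_force: [-0.2, 0.4, -0.1]
width: -0.004
t 5.15 pos [0.5083 0.2257 0.033 ] F [-0.2  0.4 -0.1] w -0.004 j [ 0.28  0.26  1.73 -0.    1.15 -1.2 ]
shift/0.1 [-0.007  0.003  0.03 ] turn/pi [-0.0001 -0.0001  0.0001]
```

```bash
python3 -m pendant '[[0,0,0,0.01,0,0,0],[0,0,0,0.02,0,0,0],[0,0,0,0.03,0,0,0],[0,0,0,0.035,0,0,0],[0,0,0,0.04,0,0,0],[0,0,0,0.04,0,0,0],[0,0,0,0.04,0,0,0],[0,0,0,0.04,0,0,0]]'; python3 d.py .509 .226 .03
python3 - <<'E'
from h import *
from station import viewer
f=viewer.grab_frame("scene");cv2.imwrite("pics/s3.png",cv2.resize(f["pixels"][150:310,340:540],None,fx=4,fy=4)[:600])
E
```

```text
time_s: 5.95
position: [0.5083, 0.2258, 0.0293]
eef_rot: [0.048, 0.999, -0.0, -0.0]
contact_force: [1.0, -0.3, 0.4]
width: -0.003
t 5.95 pos [0.5083 0.2258 0.0293] F [ 1.  -0.3  0.4] w -0.003 j [ 0.28  0.26  1.73 -0.    1.15 -1.2 ]
shift/0.1 [-0.007  0.003 -0.007] turn/pi [-0.     -0.      0.0001]
```

View pics/s3.png

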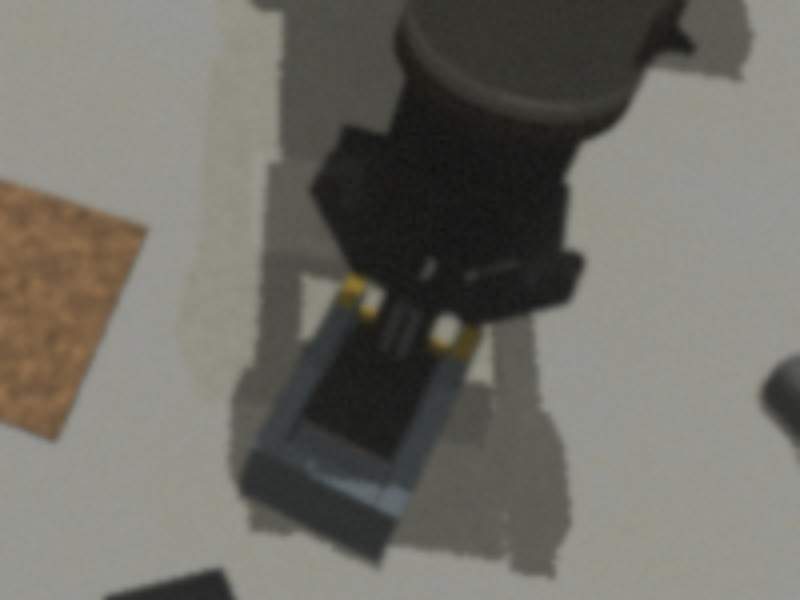

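The far end, at about (350,440) in the zoom, has risen and shows the holder's interior beyond it. I'll press on to the stop.

```bash
python3 -m pendant '[[0,0,0,0.005,0,0,0],[0,0,0,0.01,0,0,0],[0,0,0,0.015,0,0,0],[0,0,0,0.02,0,0,0],[0,0,0,0.02,0,0,0],[0,0,0,0.02,0,0,0],[0,0,0,0.02,0,0,0],[0,0,0,0.02,0,0,0]]'; python3 d.py .509 .226 .03
python3 - <<'E'
from h import *
from station import viewer
f=viewer.grab_frame("wrist");cv2.imwrite("pics/w4.png",f["pixels"])
E
```

```text
time_s: 6.8
position: [0.5086, 0.2258, 0.0278]
eef_rot: [0.048, 0.999, 0.0, 0.0]
contact_force: [-2.6, -2.1, 9.4]
width: -0.002
t 6.8 pos [0.5086 0.2258 0.0278] F [-2.6 -2.1  9.4] w -0.002 j [ 0.28  0.27  1.73 -0.    1.14 -1.2 ]
shift/0.1 [-0.004  0.002 -0.022] turn/pi [0.     0.0002 0.0001]
```

View pics/w4.png

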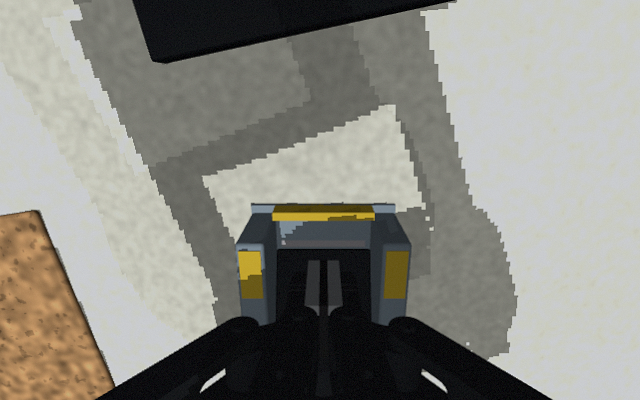

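Force rose to 9 N at the stop, so the tile is fully tipped, and the fingers are centred in the slot. Retract, open, and pitch the tool to match the tile.

```bash
python3 -m pendant '[[0,0,0,-0.2,0,0,0],[0,0,0,-0.5,0,0,0],[0,0,0,-0.8,0,0,0],[0,0,0,-1,0,0,0],[0.5,0,0,-1,0,0,0],[0.75,0,0,-1,0,0,0],[0.75,0,0,-1,0,0,0],[0.75,0,0,-1,0,0,0]]'; python3 d.py .5552 .2214 .0992 26
python3 - <<'E'
from h import *
from station import viewer
for n in("wrist","scene"):
    f=viewer.grab_frame(n);cv2.imwrite(f"pics/{n}5.png",f["pixels"])
E
```

```text
time_s: 7.65
position: [0.5079, 0.2257, 0.1263]
eef_rot: [0.048, 0.999, -0.0, -0.001]
contact_force: [1.3, -0.2, -0.2]
width: 0.682
t 7.65 pos [0.5079 0.2257 0.1263] F [ 1.3 -0.2 -0.2] w 0.682 j [ 0.28  0.17  1.63 -0.    1.34 -1.2 ]
shift/0.1 [-0.475  0.003  0.27 ] turn/pi [-0.0002 -0.1449  0.0002]
```

View pics/wrist5.png

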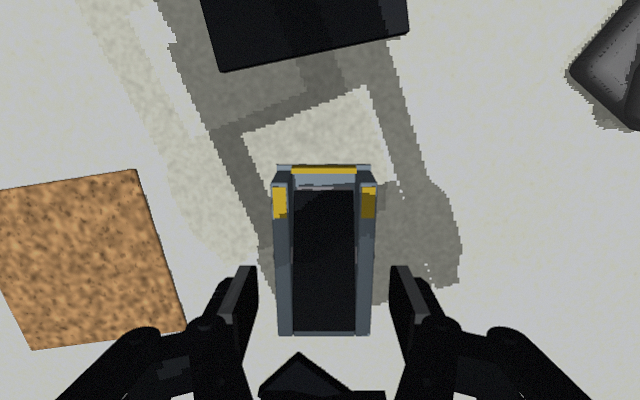

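View pics/scene5.png

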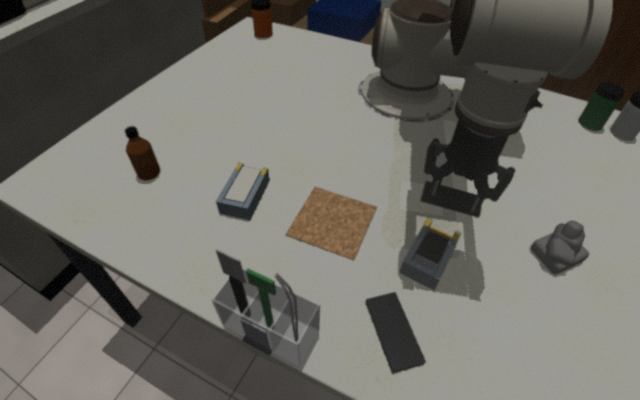

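Tile stays tipped, and the fingers straddle the slot (slot centre about column 325). Moving to the tilted approach pose.

```bash
python3 -m pendant '[[0.75,-0.1,0,0.0,0,-0.04,0],[0.75,-0.2,0,0,0,-0.08,0],[0.75,-0.35,0,0.1,0,-0.12,0],[0.75,-0.475,0,0.2,0,-0.145,0],[0.75,-0.475,0,0.27,0,-0.145,0],[0.75,-0.475,0,0.27,0,-0.145,0],[0.75,-0.475,0,0.27,0,-0.145,0],[0.75,-0.475,0,0.27,0,-0.145,0]]'; python3 d.py .5814 .2189 .0453 26
python3 - <<'E'
from h import *
from station import viewer
for n in("wrist","scene"):
    f=viewer.grab_frame(n);cv2.imwrite(f"pics/{n}6.png",f["pixels"])
    for s in(-.05,0,.05):
      for y in(-.022,.022):
        a=np.radians(26);cc=np.array([.544-.0004,.2225]);e=np.array([.9954,-.0958]);m=np.array([.0958,.9954])
        p=cc+e*(s*np.cos(a)-.005*np.sin(a))+m*y
        print(n,s,y,proj(f,[[*p,.0367+s*np.sin(a)+.005*np.cos(a)]]).round(0))
E
```

```text
time_s: 8.55
position: [0.5562, 0.2213, 0.101]
eef_rot: [0.047, 0.973, -0.011, 0.225]
contact_force: [-0.8, -0.2, -0.3]
width: 0.753
t 8.55 pos [0.5562 0.2213 0.101 ] F [-0.8 -0.2 -0.3] w 0.753 j [ 0.35  0.06  1.88 -0.27  0.8  -0.97]
shift/0.1 [0.017 0.001 0.611] turn/pi [ 0.0001  0.0004 -0.0001]
wrist -0.05 -0.022 [[279.  71.]]
wrist -0.05 0.022 [[367.  71.]]
wrist 0 -0.022 [[282. 169.]]
wrist 0 0.022 [[363. 169.]]
wrist 0.05 -0.022 [[285. 252.]]
wrist 0.05 0.022 [[360. 252.]]
scene -0.05 -0.022 [[429. 230.]]
scene -0.05 0.022 [[450. 239.]]
scene 0 -0.022 [[424. 239.]]
scene 0 0.022 [[445. 249.]]
scene 0.05 -0.022 [[417. 249.]]
scene 0.05 0.022 [[440. 260.]]
```

View pics/wrist6.png

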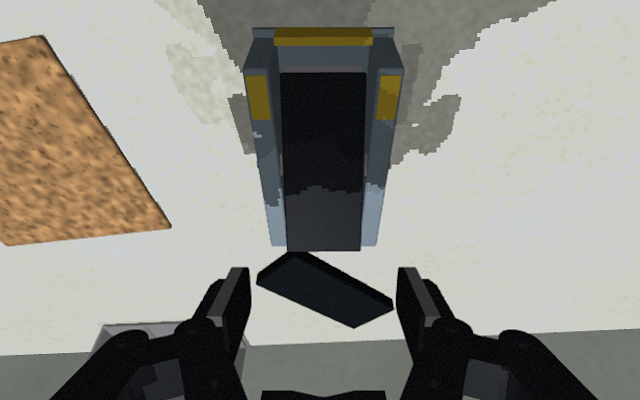

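View pics/scene6.png

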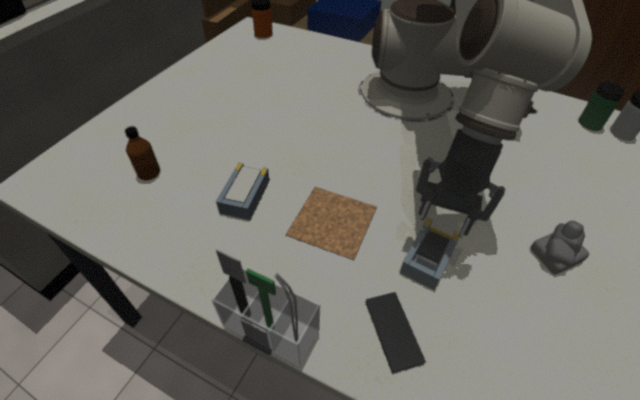

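The model's predicted tile corners match the wrist view to about 2 px: far end seen at columns 287–361, row 250, against 285–360, row 252 predicted. Descending along the tile normal.

```bash
python3 -m pendant '[[0.75,0.01,0,0.15,0,0,0],[0.75,0.015,0,0.3,0,0,0],[0.75,0.015,0,0.4,0,0,0],[0.75,0.015,0,0.5,0,0,0],[0.75,0.015,0,0.57,0,0,0],[0.75,0.015,0,0.61,0,0,0],[0.75,0.015,0,0.61,0,0,0],[0.75,0.015,0,0.61,0,0,0]]'; python3 d.py .5814 .2189 .0453 26
python3 - <<'E'
from h import *
from station import viewer
for n in("wrist",):
    f=viewer.grab_frame(n);cv2.imwrite(f"pics/{n}7.png",f["pixels"])
E
```

```text
time_s: 9.45
position: [0.5811, 0.2189, 0.0451]
eef_rot: [0.047, 0.973, -0.011, 0.226]
contact_force: [-0.7, -0.7, -0.2]
width: 0.749
t 9.45 pos [0.5811 0.2189 0.0451] F [-0.7 -0.7 -0.2] w 0.749 j [ 0.33  0.18  1.88 -0.29  0.68 -0.95]
shift/0.1 [-0.004  0.    -0.   ] turn/pi [0.0001 0.0006 0.0001]
```

View pics/wrist7.png

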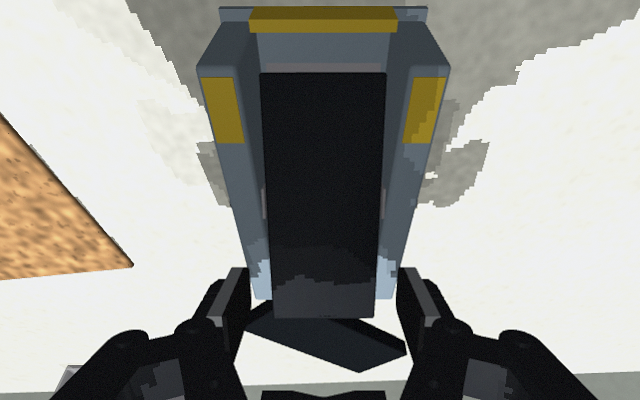

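The tile (columns 270–378) sits midway between the pads (columns 248 and 398), with its raised end at row 318. Closing.

```bash
python3 -m pendant '[[0.6,0,0,0,0,0,0],[0.45,0,0,0,0,0,0],[0.3,0,0,0,0,0,0],[0.2,0,0,0,0,0,0],[0.2,0,0,0,0,0,0],[0.2,0,0,0,0,0,0],[0.2,0,0,0,0,0,0],[0.2,0,0,0,0,0,0]]'; python3 d.py .5814 .2189 .0453 26
```

```text
time_s: 10.3
position: [0.5812, 0.2189, 0.0451]
eef_rot: [0.047, 0.973, -0.011, 0.226]
contact_force: [-1.7, -0.3, 5.0]
width: 0.495
t 10.3 pos [0.5812 0.2189 0.0451] F [-1.7 -0.3  5. ] w 0.495 j [ 0.33  0.18  1.88 -0.29  0.68 -0.95]
shift/0.1 [-0.003  0.    -0.001] turn/pi [0.0001 0.0007 0.0001]
```

```bash
python3 -m pendant '[[0.2,0,0,-0.05,0,0,0],[0.2,0,0,-0.15,0,0,0],[0.2,0,0,-0.3,0,0,0],[0.2,0,0,-0.45,0,0,0],[0.2,0,0,-0.6,0,0,0],[0.2,0,0,-0.8,0,0,0],[0.2,0,0,-0.9,0,0,0],[0.2,0,0,-0.9,0,0,0]]'; python3 d.py .5814 .2189 .15 0
python3 - <<'E'
from h import *
from station import viewer
for n in("wrist","scene"):
    f=viewer.grab_frame(n);cv2.imwrite(f"pics/{n}8.png",f["pixels"])
E
```

```text
time_s: 11.1
position: [0.5416, 0.223, 0.1272]
eef_rot: [0.046, 0.973, -0.01, 0.226]
contact_force: [0.5, 0.5, -1.9]
width: 0.498
t 11.1 pos [0.5416 0.223  0.1272] F [ 0.5  0.5 -1.9] w 0.498 j [ 0.37  0.01  1.88 -0.26  0.86 -0.98]
shift/0.1 [-0.46  -0.003 -0.027] turn/pi [0.0004 0.1456 0.0002]
```

View pics/wrist8.png

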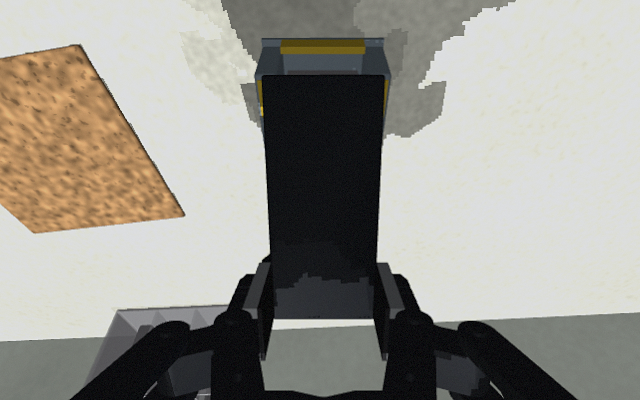

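View pics/scene8.png

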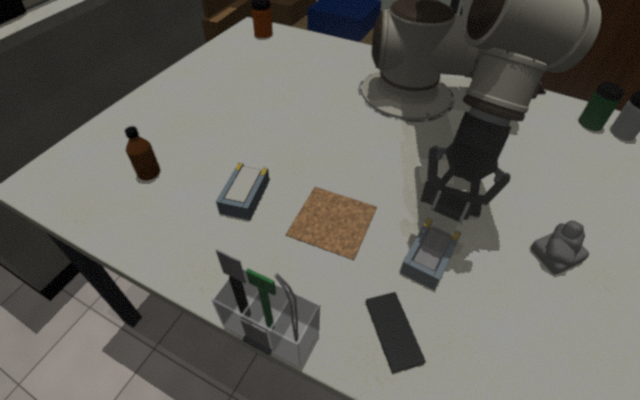

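Tile is held: its rows 75–318 in the wrist view are unchanged from before the lift, so there was no slip. Levelling and carrying to the mat.

```bash
python3 -m pendant '[[0.2,-0.1,-0.1,-0.0,0,0.03,0],[0.2,-0.15,-0.2,0,0,0.06,0],[0.2,-0.2,-0.35,0,0,0.09,0],[0.2,-0.3,-0.5,0,0,0.12,0],[0.2,-0.4,-0.65,0,0,0.1455,0],[0.2,-0.4,-0.8,0,0,0.1455,0],[0.2,-0.4,-0.95,0,0,0.1455,0],[0.2,-0.4,-0.95,0,0,0.1455,0]]'; python3 d.py .5868 .0099 .10 0
```

```text
time_s: 12.0
position: [0.5676, 0.123, 0.1424]
eef_rot: [0.048, 0.999, -0.0, -0.001]
contact_force: [0.6, -0.1, -0.8]
width: 0.493
t 12.0 pos [0.5676 0.123  0.1424] F [ 0.6 -0.1 -0.8] w 0.493 j [ 0.08  0.21  1.55 -0.    1.38 -1.39]
shift/0.1 [-0.301 -1.107  0.425] turn/pi [-0.0003 -0.0006 -0.0003]
```

```bash
python3 -m pendant '[[0.2,-0.05,-0.15,0,0,0,0],[0.2,-0.1,-0.3,0.05,0,0,0],[0.2,-0.15,-0.45,0.1,0,0,0],[0.2,-0.2,-0.6,0.2,0,0,0],[0.2,-0.3,-0.8,0.3,0,0,0],[0.2,-0.3,-1,0.4,0,0,0],[0.2,-0.3,-1,0.42,0,0,0],[0.2,-0.3,-1,0.42,0,0,0]]'; python3 d.py .5868 .0099 .05 0
python3 - <<'E'
from h import *
from station import viewer
for n in("wrist","top"):
    f=viewer.grab_frame(n);cv2.imwrite(f"pics/{n}9.png",f["pixels"])
E
```

```text
time_s: 12.8
position: [0.5883, 0.0214, 0.1003]
eef_rot: [0.048, 0.999, 0.0, -0.001]
contact_force: [0.2, 0.4, -1.1]
width: 0.495
t 12.8 pos [0.5883 0.0214 0.1003] F [ 0.2  0.4 -1.1] w 0.495 j [-0.09  0.26  1.58  0.    1.31 -1.57]
shift/0.1 [ 0.002 -0.116  0.503] turn/pi [ 0.     -0.0009 -0.0003]
```

View pics/wrist9.png

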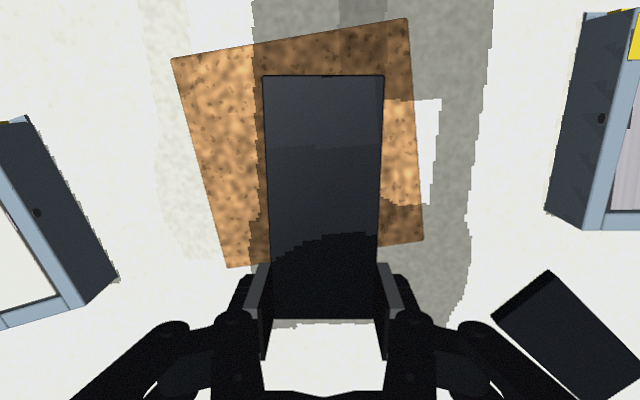

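The level tile is over the mat in the wrist view (tile at columns 262–384, mat corners at (172,58), (407,18), (423,240) and (227,268)). Finishing the sideways shift while descending.

```bash
python3 -m pendant '[[0.2,0,-0.05,0.1,0,0,0],[0.2,0,-0.11,0.25,0,0,0],[0.2,0,-0.115,0.4,0,0,0],[0.2,0,-0.115,0.55,0,0,0],[0.2,0,-0.115,0.68,0,0,0],[0.2,0,-0.115,0.75,0,0,0],[0.2,0,-0.115,0.8,0,0,0],[0.2,0,-0.115,0.8,0,0,0]]'; python3 d.py .5868 .0099 .003 0
python3 - <<'E'
from h import *
from station import viewer
f=viewer.grab_frame("wrist");cv2.imwrite("pics/w10.png",f["pixels"])
e=np.array([.9954,-.0958]);m=np.array([.0958,.9954]);c=np.array([.549,.0135])
s=f
from station import observe
t=observe()["position"];print(proj(f,[[.549,.0135,.004]]))
g=f["pixels"].max(2)
E
```

```text
time_s: 13.7
position: [0.5872, 0.0109, 0.0207]
eef_rot: [0.048, 0.999, 0.0, -0.001]
contact_force: [-0.3, 0.4, -1.0]
width: 0.491
t 13.7 pos [0.5872 0.0109 0.0207] F [-0.3  0.4 -1. ] w 0.491 j [-0.11  0.33  1.66 -0.    1.15 -1.59]
shift/0.1 [ 0.002 -0.01   0.177] turn/pi [-0.     -0.0007  0.0002]
[[320.3595951  186.11622073]]
```

View pics/w10.png

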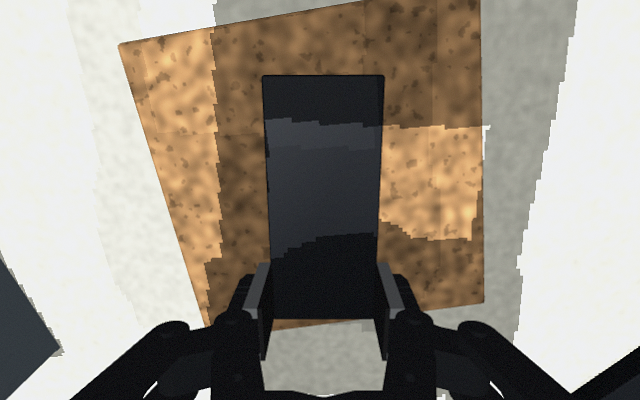

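The tile (columns 263–383, rows 75–318) sits central on the mat. Lowering the last stretch gently.

```bash
python3 -m pendant '[[0.2,0,0,0.03,0,0,0],[0.2,0,0,0.06,0,0,0],[0.2,0,0,0.09,0,0,0],[0.2,0,0,0.11,0,0,0],[0.2,0,0,0.13,0,0,0],[0.2,0,0,0.15,0,0,0],[0.2,0,0,0.16,0,0,0],[0.2,0,0,0.16,0,0,0]]'; python3 d.py .5868 .0099 .003 0
```

```text
time_s: 14.55
position: [0.5872, 0.0108, 0.0051]
eef_rot: [0.048, 0.999, -0.0, -0.001]
contact_force: [0.1, -0.9, -1.0]
width: 0.494
t 14.55 pos [0.5872 0.0108 0.0051] F [ 0.1 -0.9 -1. ] w 0.494 j [-0.11  0.35  1.67 -0.    1.12 -1.59]
shift/0.1 [ 0.003 -0.009  0.021] turn/pi [-0.     -0.0006  0.0001]
```

```bash
python3 -m pendant '[[0.2,0,0,0.01,0,0,0],[0.2,0,0,0.02,0,0,0],[0.2,0,0,0.03,0,0,0],[0.2,0,0,0.035,0,0,0],[0.2,0,0,0.035,0,0,0],[0.2,0,0,0.035,0,0,0],[0.2,0,0,0.035,0,0,0],[0.2,0,0,0.035,0,0,0]]'; python3 d.py .5868 .0099 .003 0
```

```text
time_s: 15.35
position: [0.5876, 0.0107, 0.0024]
eef_rot: [0.048, 0.999, -0.0, -0.0]
contact_force: [-1.5, 0.1, 8.4]
width: 0.498
t 15.35 pos [0.5876 0.0107 0.0024] F [-1.5  0.1  8.4] w 0.498 j [-0.11  0.35  1.67 -0.    1.11 -1.59]
shift/0.1 [ 0.007 -0.009 -0.006] turn/pi [-0.     -0.0003  0.0001]
```

Contact at 8 N. Releasing, then lifting.

```bash
python3 -m pendant '[[0.55,0,0,-0.01,0,0,0],[0.6,0,0,-0.01,0,0,0],[0.7,0,0,-0.01,0,0,0],[0.8,0,0,-0.01,0,0,0],[0.8,0,0,-0.01,0,0,0],[0.8,0,0,-0.01,0,0,0],[0.8,0,0,-0.1,0,0,0],[0.8,0,0,-0.2,0,0,0]]'; python3 -m pendant '[[0.8,0,0,-0.2,0,0,0],[0.8,0,0,-0.4,0,0,0],[0.8,0,0,-0.6,0,0,0],[0.8,0,0,-0.8,0,0,0],[0.8,0,0,-1,0,0,0],[0.8,0,0,-1,0,0,0],[0.8,0,0,-1,0,0,0],[0.8,0,0,-1,0,0,0]]'
python3 - <<'E'
from h import *
from station import viewer
f=viewer.grab_frame("wrist");cv2.imwrite("pics/w11.png",f["pixels"])
E
```

```text
time_s: 16.15
position: [0.5872, 0.0107, 0.0224]
eef_rot: [0.048, 0.999, -0.0, -0.001]
contact_force: [0.2, -0.4, -0.6]
width: 0.804
time_s: 16.95
position: [0.5872, 0.0108, 0.1213]
eef_rot: [0.048, 0.999, 0.0, -0.001]
contact_force: [-0.7, -0.6, -0.6]
width: 0.799
```

View pics/w11.png

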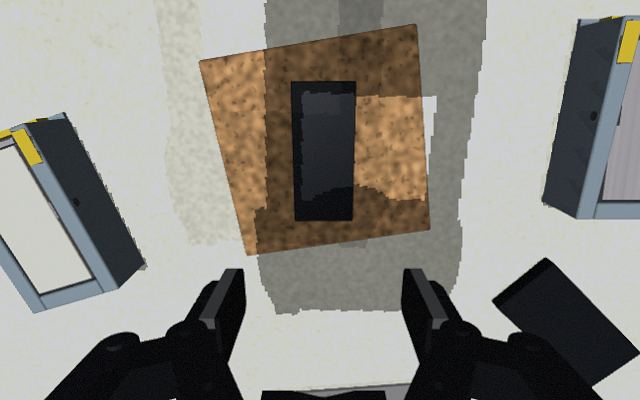

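The tile lies on the mat with corners at about (292,81), (356,82), (353,221) and (295,220), clear of the fingers. Checking the offset, and that the white tile is untouched.

Run:
```python
from h import *
from station import viewer
f=viewer.grab_frame("wrist")
t=cast(f,[[292,81],[356,82],[353,221],[295,220]],.014);m=cast(f,[[200,61],[416,25],[430,229],[248,255]],.004)
print(t.mean(0),m.mean(0),[np.linalg.norm(t[i]-t[i-1]).round(4) for i in range(4)])
f=viewer.grab_frame("scene");cv2.imwrite("pics/s12.png",f["pixels"])
f=viewer.grab_frame("top");cv2.imwrite("pics/t12.png",f["pixels"])
print(cv2.absdiff(cv2.imread("pics/top0.png"),f["pixels"])[145:215,365:425].max())
```

```text
[0.55142721 0.01506173 0.014     ] [0.55040001 0.01479703 0.004     ] [np.float64(0.0987), np.float64(0.0425), np.float64(0.0989), np.float64(0.0437)]
78
```

View pics/s12.png

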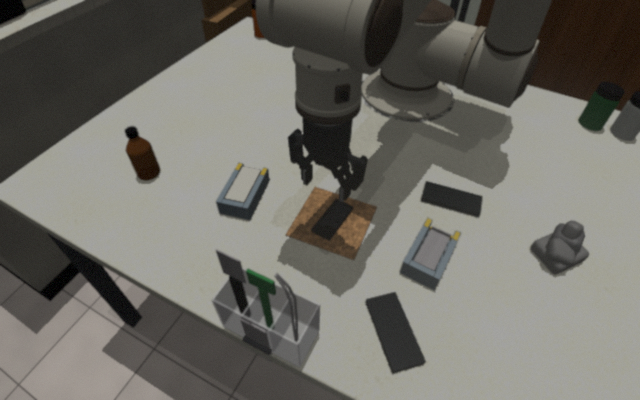

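The scene view shows the slate on the mat at (333,217) and the white tile at (244,187). The top-view difference of 78 needs explaining, so I'll compare the white holder's patch in the scene view and look at the top view.

Run:
```python
import cv2
a=cv2.imread("pics/scene0.png");b=cv2.imread("pics/s12.png")
d=cv2.absdiff(a,b)[155:222,212:275];print(d.max(),d.mean())
```

```text
29 19.467424780857616
```

View pics/t12.png

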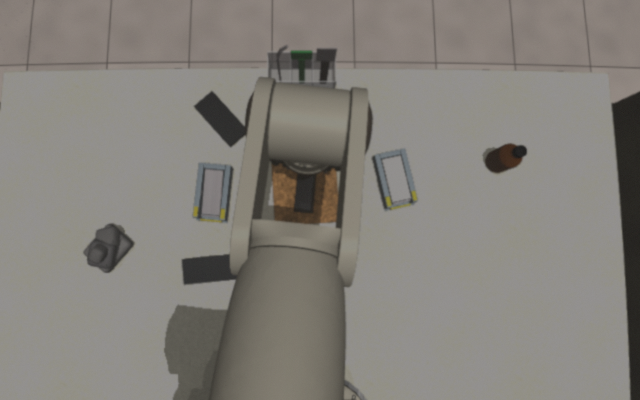

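The top-view difference comes from the arm's edge entering the comparison window at columns 365–370, plus a small overall brightness change. The white tile at (397,180) lies exactly as before. Handing in.

```bash
python3 -c "
from station import workorder,observe
print(observe()['contact_force'].round(1),workorder.job_done())"
```

```text
the job is handed in; nothing more can be done
[ 0.2 -0.  -0.3] None
```

The slate tile is lying flat on the cork mat and released, and the job is handed in; `job_done()` gave no verdict. I pressed the yellow-marked end down to the rocker's stop (about 9 N), which tipped the tile to about 26°. I then gripped it by the raised end and carried it level to the mat. The arm finished clear above it, at about 17 s.

**Last checks:**
- **Slate tile:** in the wrist view its centre is about 1 mm from the mat's centre. The measured size of 99 x 43 mm fits it lying flat.
- **Contact:** the gripper is open and the force reading is about zero.
- **White tile:** it looks flush and unmoved in the top and scene views. My pixel comparison was not clean. The top view differed by up to 78 levels, which I put down to the arm's edge entering the window. The scene view differed by up to 29 (mean 19), which looks like an overall brightness change. I went by eye from the pictures and did not measure the white tile's position again.

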